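# Shut the moisture analyser's hood and start the measurement

## Robot

A 6-joint arm with a two-finger parallel gripper is mounted at the origin on the work surface. World frame = base frame: x ahead of the robot, y to its left, z up, the work surface at z = 0. Lengths are in m, angles in rad, forces in N, time in s.
With the tool pointing down it reaches from about 0.275 to 0.825 m from the base axis. Payload 4.9 kg.
Tool frame: the origin (TCP) lies midway between the tips of the shut fingers; the grasp point (between the pads) lies 19 mm behind it (grip_point_offset is the distance from the TCP to the grasp point, in m); z points along the fingers, x is the direction in which the jaws open and shut, and the axes are right-handed (so a half turn about z gives the same grasp; the last joint's range is limited). The gripper opens to 85 mm and grips with 20 to 120 N. Pads are 22 mm wide; open, the fingers measure 114 mm over their backs; the gripper's body (76 mm by 85 mm) begins 54 mm behind the grasp point. The pads swing forward as they close: fully open they stand 13 mm farther back than shut.
Start: joints at [-1.477, 0.326, -0.193, 1.052, 0, 1.437], TCP at [0.124, -0.536, 0.231] pointing down, gripper open.
Joint ranges: [-2.65, 2.65], [-0.97, 1.79], [-1.3, 1.35], [-1.93, 2.1], [-1.47, 1.37], [-3.14, 3.14]. Speed limits (rad/s): [2.57, 2.57, 3.14, 3.14, 3.14, 3.14].

## Interface

Orientations are given as a rotation vector (axis times angle).
In Python, from cell import * gives the robot as it stands. Calls block until the motion is done:
- movep(position, orientation): joint-space move of the TCP to a pose.
- move_l(position, velocity=0.15, rot=None, until_force=None): straight line of the TCP; rot=None keeps the orientation; velocity is the mean speed in m/s. With until_force (N) it stops when the force on the tool has changed by that much, and returns True; else False.
- set_joints(angles): joint-space move.
- let_go() and grab(newtons=None): open the fingers fully, or close them until they stop; newtons is the grip in N (None keeps the last).
- sleep(seconds).
- ik(position, orientation): joint angles nearest the present ones, or None.
- get_state(): the state.
- grab_frame(name): name is "side" or "top" or "wrist"; returns a dict with "img" (480x640x3 uint8, red, green, blue), "fx", "fy", "cx", "cy" (pixels), "k1" (the pictures are not rectified: a ray, as slopes to the right and down, at radius r is drawn at 1 + k1 r^2 times it, then the intrinsics apply), "cam_to_world" (4x4, takes a point from camera to world coordinates); the wrist camera has in their place "T_tool_cam" (4x4, takes a point from camera to tool coordinates, whose origin is the TCP and whose axes are the tool frame's). Camera axes: x right, y down, z forward; pixel columns grow to the right and rows downward; lengths in m; the calibration is good to about 2 mm. A picture is of the moment at which its call begins: read the wrist's pose just before it. There is no depth.
A pose or a line that the arm cannot do raises MotionError and nothing moves.
- sign_off(): hands the job in, once; it reports no verdict.
Trained networks look in the newest picture that a camera, given by its name, has taken for a name from the list of things; names that differ only in an ending like _2 or _b are one class to them, and where a whole thing is asked for, a point or a joint stands for the part that bears it (a point fixed in the world has none). Each returns a list of dicts, best first, with "score" (0 to 1); they miss things now and then, are a little off and sometimes report something else, mostly with a low value. They report only what shows in the picture. A call takes as long as a camera call.
- spot_in(camera, name): "centre" ([column, row] in pixels, amid what is visible of it).
- silhouettes(camera, name): "mask" (480x640 bool, what is visible of it) and "centre" ([column, row] in pixels, amid what is visible of it).
- tip_of(camera, name): "centre" ([column, row] in pixels: a listed point, or the origin of a listed thing).
The state is a dict: "clock": time; "q": joint angles; "joint_velocities": joint speeds; "tau": joint torques, N m; "position": TCP position; "eef_rot": TCP orientation; "contact_force": force on the tool from outside, world axes, zero at the start; "wrist_torque": the same for the moment, N m; "finger_gap": opening from 0.0 (shut) to 1.0 (fully open).
Only numpy, scipy, OpenCV 4.12 (cv2) and the standard library are available. Lean on these libraries where they do the work, as an engineer would, in place of code of your own. Each camera call takes 0.05 s, during which the arm holds its last target.

## Task

A piece of mortar lies weighed in the dish of the moisture analyser. Gently tip the raised round heating hood down with your fingertips until it is fully shut, then press the start key (the largest key, at the right of the console) right down and let it go. Only push: do not lift the hood, press the other two keys, shift the dish or disturb anything else on the bench, and finish with the hood still shut.

Things in the scene. Friction and masses are not known exactly. Their poses are not given: they have to be found in the camera images.
- analyser: Moisture analyser, pale grey, fixed: 310 mm deep (its x), 210 wide (its y), 142 high when shut. Origin: centre of its footprint on the bench. Its front (-x) roughly faces the robot; +x to its rear, +y to the left as seen from in front, z up. The front 95 mm is a console sloping down to the front at 0.27 rad, with display and three round keys; behind it a flat deck 75 mm high, with dish and hood.
- hood (a joint): Hood angle in rad: 0 = shut, grows as its front rises, stop at 1.35. Starts well open. The hinge is stiff (friction 0.6 N m; hood about 0.45 kg): it stays wherever it is left and does not drop shut, so it must be pushed all the way. Near its front edge that takes about 1 to 5 N.
- hood_hinge (a point): Middle of the hood's hinge axis, at x = +130 mm, y = 0, z = 87 mm in the analyser's frame. The axis runs along the analyser's y.
- hood_top (a point): Centre of the hood's flat outer top (disc of radius 60 mm); moves with the hood. Its z axis is the outward normal, its -x axis points to the hood's front. Shut, it is 100 mm in front of the hinge axis and 55 mm above it. The hood is a hollow dome, 172 mm across its lower rim, 65 mm deep; a 70 mm wide dark lip ends 202 mm from the hinge axis. Free space behind the raised hood.
- start_key (a joint): Travel in m of the start key, into the console: 0 = up, 0.004 = fully down. Spring return: about 1.2 N to start moving, 4.4 N fully down.
- start_key_top (a point): Centre of the top of the start key: the largest of the three keys (round, 27 mm in diameter, standing 6 mm proud), alone at the right of the console. The point's z axis is the key's outward axis (leans 0.27 rad to the front).
- tare_key (a joint): Travel in m of the tare key: small round key, 16 mm in diameter, the rear one of two at the left of the console, about 146 mm from the start key. 0 = up. Not to be pressed.
- menu_key (a joint): Travel in m of the menu key: the same small key, the front one of the two at the left of the console. 0 = up. Not to be pressed.
- sample_dish: Round aluminium dish, 92 mm in diameter, 7 mm high, with a grey disc of mortar (48 mm across) in it; loose on its support in the middle of the deck under the hood, inside a fixed ring 17 mm high. Origin: centre of its underside. Leave it.
- sample_jar: Jar, 60 mm in diameter, 85 mm high, beside the analyser on its left. Origin under its centre. Bystander.
- spare_dishes: Small stack of aluminium dishes, 92 mm in diameter, 18 mm high, beside the analyser on its right. Origin under its centre. Bystander.
- spatula: Spatula lying beside the analyser's console on its left. Origin under its middle. Bystander.
- flow_mould: Open steel cone mould, 110 mm wide at its foot, 60 mm high, standing well to the left. Origin under its centre. Bystander.
- tamper: White tamper standing on end, 36 mm in diameter, 146 mm high, to the left. Origin under its centre. Bystander.
- prism_a: Grey mortar prism, 160 x 40 x 40 mm, lying well to the right. Origin under its centre. Bystander.
- prism_b: A second grey mortar prism, 160 x 40 x 40 mm, lying further to the right. Origin under its centre. Bystander.

How it is judged:
By the outcome, as a careful person would: the job done as asked, in the order asked, and still so for the second after the job is handed in, with the robot touching nothing.
It also fails if it takes over 43 s, if anything falls off the work surface, if the arm or the gripper's body presses on something with over 40 N, if the wrist force passes 120 N, or if a joint passes its speed limit or range.

## Working session

There is one attempt and no reset: what is moved stays moved. The work goes in short steps, each a Python script; the robot and the scene stay as the last script left them, time stands still between calls to the robot, and variables do not carry over. Pictures are saved under pics/ and viewed, and the job is handed in when it is done.

```bash
ls; mkdir -p pics
python3 - <<'E'
from cell import *
import cv2, numpy as np
s=get_state(); print(s)
for c in ["side","top","wrist"]:
    f=grab_frame(c); cv2.imwrite(f"pics/{c}0.png",f["img"][:,:,::-1])
    print(c,{k:v for k,v in f.items() if k!="img"})
    for n in ["hood_top","hood_hinge","start_key_top","analyser","sample_dish"]:
        try: print(n,[(r["centre"],round(r["score"],2)) for r in tip_of(c,n)[:2]])
        except Exception as e: print(n,e)
print(get_state()["clock"])
E
```

```text
pics
{'clock': 0.0, 'q': array([-1.47718124e+00,  3.26916432e-01, -1.93618788e-01,  1.05197155e+00,
        4.77743349e-05,  1.43659093e+00]), 'joint_velocities': array([-0.00119832, -0.00051148, -0.0014051 ,  0.00096112, -0.00086316,
        0.00138704]), 'tau': array([ 5.18721172e-04, -4.43399227e+01,  2.62439579e+01,  1.56063878e-02,
       -3.17537733e-04, -9.11585772e-06]), 'position': array([ 0.1241875 , -0.53519543,  0.23050352]), 'eef_rot': array([-2.45855064e+00,  1.95375834e+00,  1.80601629e-03]), 'contact_force': array([1.09778745, 0.12858619, 0.11274878]), 'wrist_torque': array([-0.01882833, -0.01254677, -0.01099086]), 'finger_gap': 0.9989701340680673}
side {'fx': 568.6552582991754, 'fy': 568.6552582991754, 'cx': 304.90829604567494, 'cy': 244.64957898451263, 'k1': -0.04287190263285684, 'cam_to_world': array([[-0.98451407, -0.13761844,  0.10859655,  0.35185271],
       [-0.17503203,  0.73706459, -0.65276303,  0.99657156],
       [ 0.00978956, -0.66166226, -0.7497381 ,  1.27506359],
       [ 0.        ,  0.        ,  0.        ,  1.        ]])}
hood_top [([228.7, 250.6], 0.
[... 621 characters left out ...]
], 0.21)]
hood_hinge []
start_key_top [([190.9, 250.9], 0.64), ([276.0, 265.0], 0.53)]
analyser [([254.3, 223.6], 0.86)]
sample_dish []
wrist {'fx': 427.224434866963, 'fy': 427.224434866963, 'cx': 320.4328179771702, 'cy': 235.64093208788609, 'k1': -0.036472721274978984, 'T_tool_cam': array([[ 9.99999977e-01,  2.11356723e-04, -2.71139585e-05,
        -2.99299012e-04],
       [-1.92812220e-04,  9.51662103e-01,  3.07146877e-01,
        -8.03051918e-02],
       [ 9.07208842e-05, -3.07146865e-01,  9.51662122e-01,
        -1.41779544e-01],
       [ 0.00000000e+00,  0.00000000e+00,  0.00000000e+00,
         1.00000000e+00]])}
hood_top []
hood_hinge []
start_key_top []
analyser []
sample_dish []
0.9
```

View pics/side0.png

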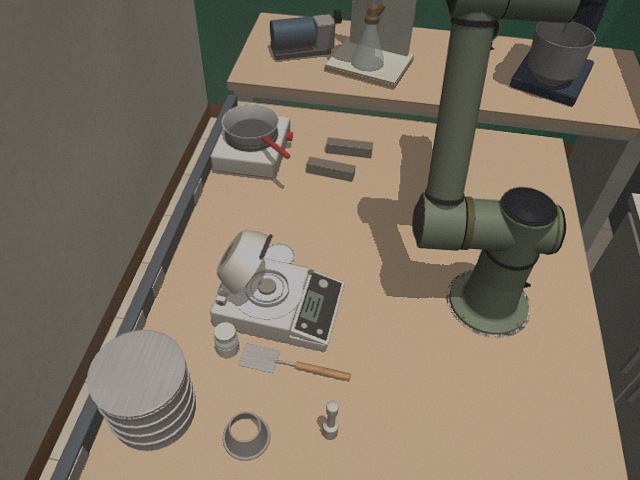

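View pics/top0.png

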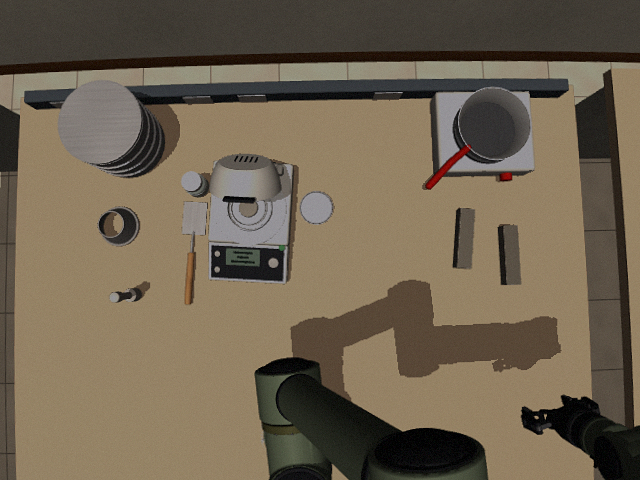

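The top view shows the analyser with its console at the bottom of the image: start key near (273,263), the two small keys near (220,25x/27x), raised hood near (246,178). The tip_of hit at (191,251) is the spatula, so I'll zoom in.

Run:
```python
import cv2
a=cv2.imread("pics/top0.png")[140:300,180:340]; cv2.imwrite("pics/top0z.png",cv2.resize(a,None,fx=3.75,fy=3.75,interpolation=cv2.INTER_CUBIC))
a=cv2.imread("pics/side0.png")[220:360,200:360]; cv2.imwrite("pics/side0z.png",cv2.resize(a,None,fx=4,fy=4,interpolation=cv2.INTER_CUBIC))
```

```text
(no output)
```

View pics/top0z.png

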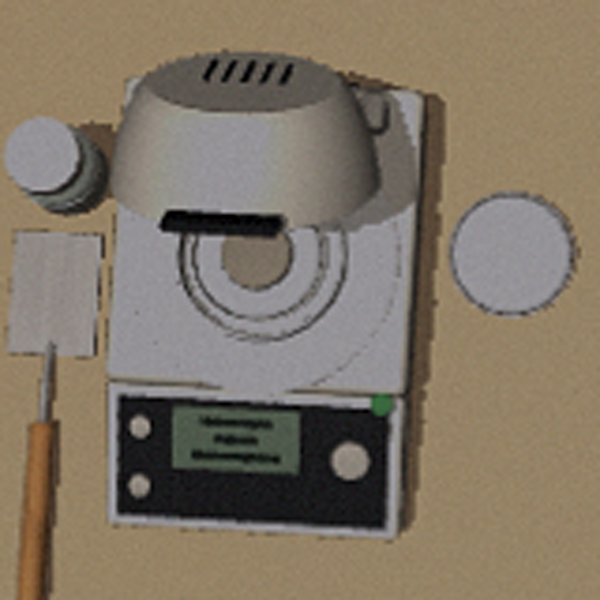

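View pics/side0z.png

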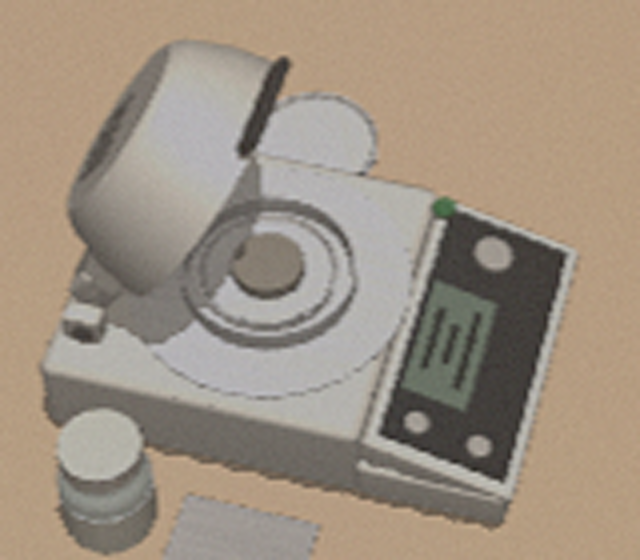

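```bash
cat > h.py <<'E'
import numpy as np, cv2, pickle, os
from scipy.optimize import least_squares
from scipy.spatial.transform import Rotation as R
SIDE=dict(f=568.6552582991754,cx=304.90829604567494,cy=244.64957898451263,k1=-0.04287190263285684,T=np.array([[-0.98451407,-0.13761844,0.10859655,0.35185271],[-0.17503203,0.73706459,-0.65276303,0.99657156],[0.00978956,-0.66166226,-0.7497381,1.27506359],[0,0,0,1]]))
TOP=dict(f=458.03780134214657,cx=314.17161622909674,cy=238.27094881105472,k1=-0.06516296728955413,T=np.array([[-0.02215284,-0.99726877,0.07045752,0.43117171],[-0.99975258,0.02195607,-0.00356607,-0.03605025],[0.00200936,-0.07051908,-0.99750841,1.24695959],[0,0,0,1]]))
def proj(c,p):
    p=(np.atleast_2d(p)-c['T'][:3,3])@c['T'][:3,:3]
    K=np.array([[c['f'],0,c['cx']],[0,c['f'],c['cy']],[0,0,1.]])
    return cv2.projectPoints(p.reshape(-1,1,3),np.zeros(3),np.zeros(3),K,np.array([c['k1'],0,0,0,0.]))[0].reshape(-1,2)
def tri(obs):
    f=lambda x:np.concatenate([(proj(c,x)[0]-uv) for c,uv in obs])
    r=least_squares(f,[0.5,0.1,0.08]); return r.x,np.abs(r.fun).max()
E
python3 - <<'E'
from h import *
t=lambda u,v:np.array([180+u/3.75,140+v/3.75])
s=lambda u,v:np.array([200+u/4,220+v/4])
F={'start':(t(350,461),s(494,254)),'tare':(t(141,427),s(418,422)),'menu':(t(139,486),s(480,446)),
'dfl':(t(110,383),s(358,438)),'dfr':(t(403,393),s(437,192)),'cfl':(t(108,524),s(505,492)),'cfr':(t(390,538),s(577,255)),
'lipL':(t(160,225),s(243,155)),'lipR':(t(283,228),s(287,60)),'mortar':(t(256,262),s(268,265))}
P={}
for k,(a,b) in F.items():
    x,r=tri([(TOP,a),(SIDE,b)]); P[k]=x; print(k,x.round(4),'res px',round(r,2))
print('start-tare',np.linalg.norm(P['start']-P['tare']))
def M(p,l):
    c,s_=np.cos(p[2]),np.sin(p[2]); l=np.array(l); return np.array([p[0]+c*l[0]-s_*l[1],p[1]+s_*l[0]+c*l[1],l[2]])
zf=.075-.095*np.tan(.27)
mod={'dfl':(-.06,.105,.075),'dfr':(-.06,-.105,.075),'cfl':(-.155,.105,zf),'cfr':(-.155,-.105,zf)}
only={'drr':(0,t(424,93),(.155,-.105,.075)),'drl':(1,s(45,368),(.155,.105,.075))}
def res(p):
    o=[]
    for k,l in mod.items():
        w=M(p,l); o+=[proj(TOP,w)[0]-F[k][0],proj(SIDE,w)[0]-F[k][1]]
    for i,uv,l in only.values(): o.append(proj([TOP,SIDE][i],M(p,l))[0]-uv)
    return np.concatenate(o)
r=least_squares(res,[.5,.1,0],loss='soft_l1'); p=r.x; print('pose',p,res(p).round(1))
for k,x in P.items():
    d=x[:2]-p[:2]; c,s_=np.cos(p[2]),np.sin(p[2]); print(k,'local',(np.array([c*d[0]+s_*d[1],-s_*d[0]+c*d[1],x[2]])*1000).round(1))
E
```

```text
start [0.4538 0.0669 0.0602] res px 0.18
tare [0.4802 0.2106 0.0642] res px 0.17
menu [0.4396 0.2145 0.0539] res px 0.16
dfl [0.5128 0.2314 0.0676] res px 0.92
dfr [0.4994 0.0289 0.07  ] res px 0.17
cfl [0.4167 0.2389 0.0443] res px 1.35
cfr [0.3996 0.0415 0.0395] res px 0.15
lipL [0.5937 0.1614 0.2432] res px 1.03
lipR [0.5863 0.0875 0.2495] res px 0.35
mortar [0.592  0.1262 0.0907] res px 1.2
start-tare 0.14622149175079951
pose [ 0.56314589  0.1276634  -0.07730894] [-2.9 -0.5  1.   0.5  0.4  1.3  1.8 -1.3 -2.6 -1.3  1.   1.   2.3 -0.4
  0.4 -4.  -0.3 -1.1 -2.1 -0.5]
start local [-104.3  -69.1   60.2]
tare local [-89.1  76.3  64.2]
menu local [-129.9   77.1   53.9]
dfl local [-58.2  99.5  67.6]
dfr local [ -55.9 -103.4   70. ]
cfl local [-154.6   99.6   44.3]
cfr local [-156.4  -98.5   39.5]
lipL local [ 27.9  36.  243.2]
lipR local [ 26.2 -38.2 249.5]
mortar local [28.9  0.7 90.7]
```

Triangulation puts the analyser near (0.563, 0.128) with yaw about -0.085. The start-to-tare distance comes out at 146.2 mm against 146 stated. Heights look about 5 mm low, so I'll close the fingers and refine with two wrist-camera views over the console.

```bash
cat >> h.py <<'E'
def rotv(yaw,tilt=0):
    # tilt>0: tool z leans toward local +x going down (hand toward front)
    c,s=np.cos(yaw),np.sin(yaw)
    L=np.array([[c,-s,0],[s,c,0],[0,0,1.]])
    x=np.array([0,1.,0]); z=np.array([np.sin(tilt),0,-np.cos(tilt)]); y=np.cross(z,x)
    return R.from_matrix(L@np.c_[x,y,z]).as_rotvec()
E
python3 - <<'E'
from cell import *
from h import *
import cv2,pickle
rv=rotv(-.085)
q0=get_state()['q']
for p in [[.42,.10,.36],[.42,.16,.36],[.5,.15,.1],[.58,.13,.3]]: print(p,ik(p,rv))
grab(20)
out=[]
for i,p in enumerate([[.42,.05,.36],[.40,.15,.33]]):
    (movep if i==0 else lambda a,b:move_l(a,.2))(p,rv)
    sleep(.2)
    s=get_state(); f=grab_frame("wrist"); cv2.imwrite(f"pics/w{i}.png",f["img"][:,:,::-1])
    out.append((s,f)); print(s['position'],s['eef_rot'],s['contact_force'])
    for n in ["hood_top","hood_hinge","start_key_top","sample_dish"]:
        print(n,[(r["centre"],round(r["score"],2)) for r in tip_of("wrist",n)[:2]])
pickle.dump(out,open('w.pkl','wb')); print(get_state()['clock'])
E
```

```text
[0.42, 0.1, 0.36] [ 6.24338014e-02  4.41147410e-02 -2.15358464e-01  1.31132312e+00
 -4.44089210e-16  1.47433801e-01]
[0.42, 0.16, 0.36] [ 1.99480224e-01  7.89338984e-02 -1.77807548e-01  1.31405488e+00
 -4.44089210e-16  2.84480224e-01]
[0.5, 0.15, 0.1] [ 1.49993412e-01  4.04301424e-01 -4.47924654e-01  7.18570248e-01
 -4.44089210e-16  2.34993412e-01]
[0.58, 0.13, 0.3] [ 9.63508035e-02  3.78385017e-01  5.87795787e-02  1.25119089e+00
 -4.44089210e-16  1.81350803e-01]
[0.42010271 0.04953084 0.35983095] [-2.31487423e+00 -2.12359700e+00  4.21531495e-04] [-0.91339012 -0.67693436  0.66352742]
hood_top []
hood_hinge []
start_key_top [([340.4, 213.2], 0.84)]
sample_dish [([405.1, 332.4], 0.91)]
[0.4004709  0.1491952  0.33033838] [2.31519750e+00 2.12279840e+00 6.57750322e-04] [ 0.54748807  0.28136298 -0.61788919]
hood_top []
hood_hinge [([315.9, 442.1], 0.93)]
start_key_top [([244.0, 245.7], 0.72), ([434.3, 368.8], 0.52)]
sample_dish []
5.625
```

View pics/w0.png

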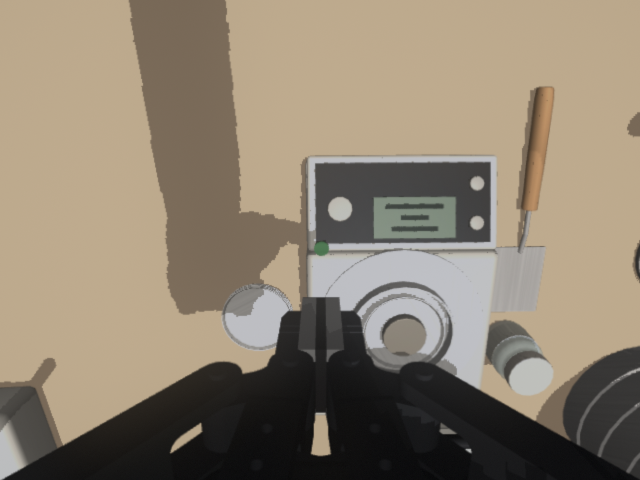

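View pics/w1.png

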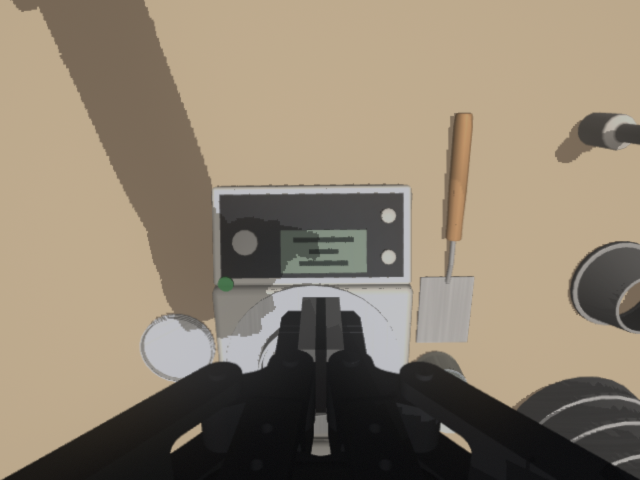

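Run:
```python
from h import *
out=pickle.load(open('w.pkl','rb'))
cams=[]
for s,f in out:
    T=np.eye(4);T[:3,:3]=R.from_rotvec(s['eef_rot']).as_matrix();T[:3,3]=s['position']
    cams.append(dict(f=f['fx'],cx=f['cx'],cy=f['cy'],k1=f['k1'],T=T@f['T_tool_cam']))
t=lambda u,v:np.array([180+u/3.75,140+v/3.75])
s_=lambda u,v:np.array([200+u/4,220+v/4])
W0,W1=cams
F={'start':((340,209),(245,243),t(350,461),s_(494,254)),
'tare':((477,223),(388.5,257),t(141,427),s_(418,422)),'menu':((477,184),(388.5,216),t(139,486),s_(480,446)),
'cfr':((308,157),(214,187),t(390,538),s_(577,255)),'cfl':((496,157),(411,186),t(108,524),s_(505,492)),
'dfr':((308.5,250),(215,286),t(403,393),s_(437,192)),'dfl':((496,250),(412,286),t(110,383),s_(358,438))}
C=[W0,W1,TOP,SIDE];P={}
for k,o in F.items():
    a,r=tri(list(zip(C[:2],o[:2]))); b,r2=tri(list(zip(C,o))); P[k]=b
    print(k,a.round(4),round(r,2),'all4',b.round(4),round(r2,2))
k=P['tare']-P['menu'];print('yaw',np.arctan2(k[1],k[0]),np.linalg.norm(k))
for a,b in(('cfl','cfr'),('dfl','dfr')):
    d=P[a]-P[b];print(np.arctan2(-d[0],d[1]),np.linalg.norm(d))
```

```text
start [0.457  0.0681 0.0614] 0.09 all4 [0.456  0.0682 0.0635] 1.06
tare [0.4832 0.2123 0.0664] 0.17 all4 [0.4821 0.2118 0.0684] 0.96
menu [0.4437 0.2157 0.0538] 0.21 all4 [0.4424 0.215  0.0567] 1.25
cfr [0.4028 0.0381 0.0322] 0.35 all4 [0.4017 0.0392 0.0374] 0.97
cfl [0.4198 0.2437 0.032 ] 0.52 all4 [0.4175 0.2401 0.0434] 1.65
dfr [0.4995 0.0308 0.0652] 0.65 all4 [0.4988 0.0309 0.0675] 1.2
dfl [0.5183 0.2359 0.0628] 0.74 all4 [0.5143 0.2333 0.071 ] 1.58
yaw -0.08134369139432054 0.041451564265113976
-0.07852513762174228 0.2016255831478798
-0.0767246166876709 0.2030195893844693
```

```bash
cat >> h.py <<'E'
YAW=-.083; O=np.array([.566,.128])
def W(x,y,z):
    c,s=np.cos(YAW),np.sin(YAW); return [O[0]+c*x-s*y,O[1]+s*x+c*y,z]
def loc(p):
    c,s=np.cos(YAW),np.sin(YAW); d=np.array(p[:2])-O; return np.array([c*d[0]+s*d[1],-s*d[0]+c*d[1],p[2]])
def hp(r,n,th): return np.array([.130-r*np.cos(th)+n*np.sin(th), .087+r*np.sin(th)+n*np.cos(th)])
E
python3 - <<'E'
from cell import *
from h import *
rv=rotv(YAW)
move_l(W(.045,0,.31),.25,rot=rv); sleep(.15)
print(loc(get_state()['position']),get_state()['contact_force'])
h=move_l(W(.045,0,.215),.04,until_force=2.5)
s=get_state();print(h,loc(s['position']).round(4),s['contact_force'].round(2),s['clock'])
f=grab_frame("side"); cv2.imwrite("pics/s1.png",cv2.resize(f["img"][160:340,180:380,::-1],None,fx=3,fy=3))
E
```

```text
[4.42198631e-02 2.79366808e-04 3.10756719e-01] [-1.24692936  0.22901475  0.41594936]
True [ 0.0441 -0.      0.2487] [-1.52  0.38  3.96] 8.2417
```

View pics/s1.png

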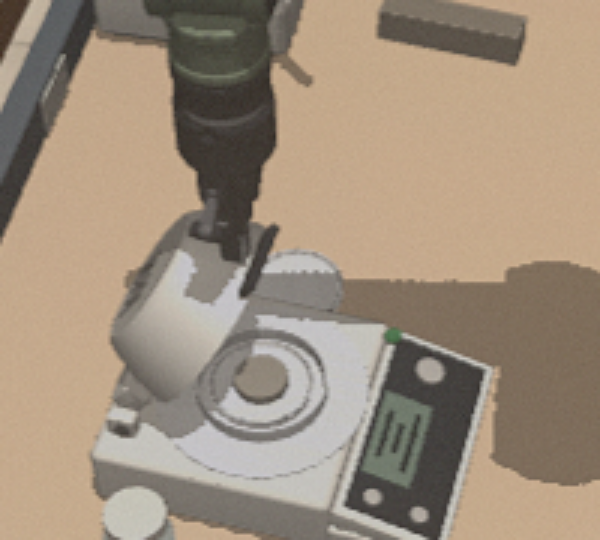

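Contact came at z = 0.249 on the dome just behind the lip, which matches a hood angle of about 1.0 rad. Next I'll push down along the arc with a force guard.

Run:
```python
from cell import *
from h import *
rn=[(r,.055) for r in np.linspace(.04,.160,40)]+[(.160+.026*t,.055-.065*t) for t in np.linspace(0,1,20)]
def sup(xc,th):
    P=np.array([hp(r,n,th) for r,n in rn]); m=abs(P[:,0]-xc)<.011
    return P[m,1].max()
for th in np.arange(.95,-.001,-.095):
    xc=min(.044,hp(.156,.055,th)[0]); z=sup(xc,th)
    h=move_l(W(xc,0,z),.06,until_force=15)
    s=get_state();print(round(th,3),h,[round(xc,3),round(z,3)],loc(s['position']).round(4),s['contact_force'].round(1),round(s['clock'],2),flush=True)
    if h: break
```

```text
0.95 False [0.044, np.float64(0.242)] [4.260e-02 1.000e-04 2.473e-01] [-14.4  -0.5  28.1] 8.54
0.855 False [0.044, np.float64(0.239)] [4.220e-02 1.000e-04 2.469e-01] [-20.6  -1.5  42.6] 8.79
0.76 False [0.044, np.float64(0.237)] [4.220e-02 1.000e-04 2.467e-01] [-24.8  -1.8  50.7] 9.04
0.665 True [np.float64(0.041), np.float64(0.229)] [ 0.0368 -0.      0.2447] [-7.8 -0.2  8.7] 9.25
```

Holding x fixed wedged the tip: at this angle the surface has to travel mostly forward, and the force reached about 56 N before the line stopped. I'll lift off and push from behind on the flat top instead. Following the contact point's arc keeps the push nearly normal to the disc throughout.

Run:
```python
from cell import *
from h import *
p=loc(get_state()['position'])
move_l(W(p[0]+.001,0,.275),.1); move_l(W(p[0],0,.315),.2)
f=grab_frame("side"); cv2.imwrite("pics/s2.png",cv2.resize(f["img"][160:340,180:380,::-1],None,fx=3,fy=3))
move_l(W(.155,0,.315),.2); move_l(W(.155,0,.232),.15); sleep(.15)
print(get_state()['contact_force'])
h=move_l(W(.075,0,.232),.04,until_force=3)
s=get_state();print(h,loc(s['position']).round(4),s['contact_force'].round(2),s['clock'])
f=grab_frame("side"); cv2.imwrite("pics/s3.png",cv2.resize(f["img"][160:340,180:380,::-1],None,fx=3,fy=3))
```

```text
[-0.55633911  0.7751142  -0.96120817]
True [9.990e-02 1.000e-04 2.321e-01] [ 1.25 -0.43  0.93] 13.0083
```

View pics/s2.png

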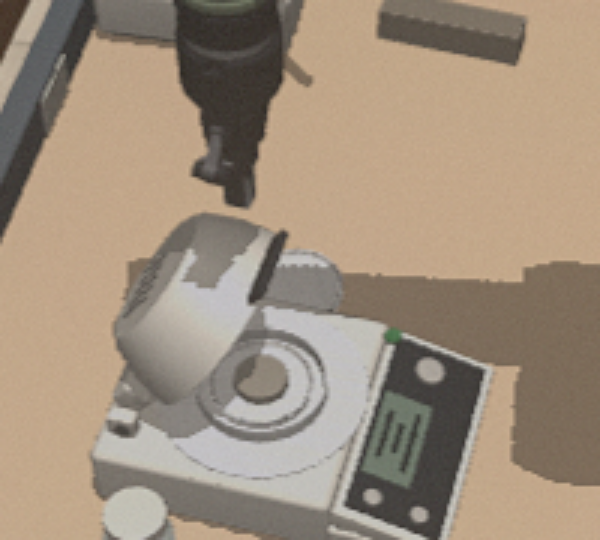

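View pics/s3.png

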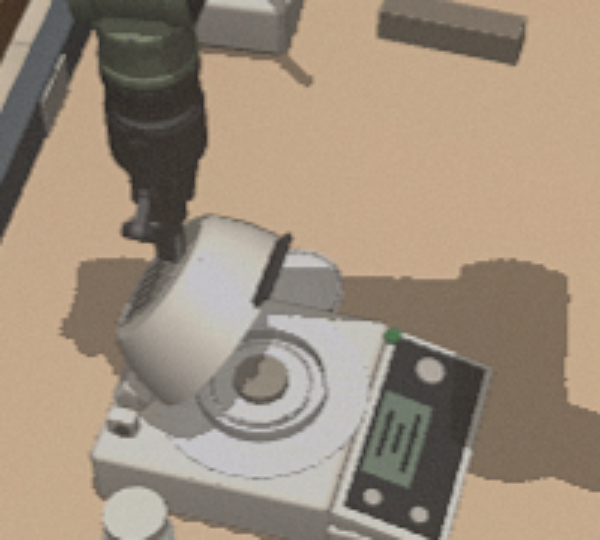

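Run:
```python
from cell import *
from h import *
for th in np.r_[np.arange(.86,.05,-.09),.06]:
    x,z=hp(.140,.055,th)
    h=move_l(W(x+.011,0,z),.07,until_force=12)
    s=get_state();print(round(th,3),h,loc(s['position']).round(4),'want',round(x+.011,4),round(z,4),s['contact_force'].round(1),round(s['clock'],2),flush=True)
    if h: break
f=grab_frame("side"); cv2.imwrite("pics/s4.png",cv2.resize(f["img"][160:340,180:380,::-1],None,fx=3,fy=3))
```

```text
0.86 False [ 0.0912 -0.      0.229 ] want 0.0913 0.229 [1.4 0.2 1.6] 13.34
0.77 False [ 0.0783 -0.      0.2236] want 0.0788 0.2239 [0.2 0.3 0.4] 13.68
0.68 False [ 0.0664 -0.      0.2174] want 0.0667 0.2178 [ 0.6 -0.3  0.2] 14.03
0.59 False [0.055  0.     0.2102] want 0.0553 0.2106 [-0.  -0.4 -0.4] 14.37
0.5 False [0.0443 0.     0.2021] want 0.0445 0.2024 [-0.2  0.4 -0. ] 14.71
0.41 False [0.0343 0.     0.1931] want 0.0345 0.1932 [0.1 0.4 0.9] 15.05
0.32 False [0.0253 0.     0.1831] want 0.0254 0.1832 [0.8 0.1 0.7] 15.39
0.23 False [ 0.017  -0.      0.1722] want 0.0172 0.1725 [ 0.2  0.5 -0.3] 15.73
0.14 False [ 0.0099 -0.      0.1608] want 0.01 0.161 [-0.3 -0.2 -0.4] 16.07
0.06 False [ 0.0043 -0.      0.1501] want 0.0045 0.1503 [0.2 0.1 0.4] 16.4
```

View pics/s4.png

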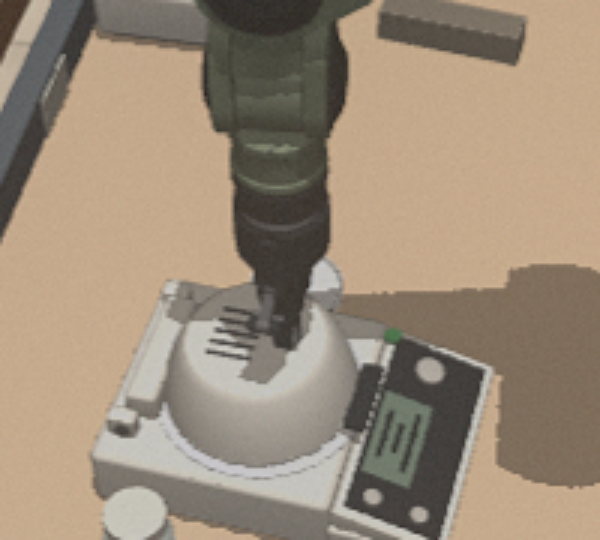

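The hood followed and is nearly shut. Next comes the final push to the stop, with a force guard.

Run:
```python
from cell import *
from h import *
p=loc(get_state()['position'])
h=move_l(W(0.0,0,.130),.025,until_force=13)
s=get_state();print(h,loc(s['position']).round(4),s['contact_force'].round(1),round(s['clock'],2))
sleep(.3); s=get_state();print(loc(s['position']).round(4),s['contact_force'].round(1))
move_l(W(0.0,0,.165),.1); move_l(W(-.012,0,.165),.1); sleep(.1)
h=move_l(W(-.012,0,.130),.03,until_force=13)
s=get_state();print(h,loc(s['position']).round(4),s['contact_force'].round(1),round(s['clock'],2))
sleep(.2); s=get_state();print(loc(s['position']).round(4),s['contact_force'].round(1))
move_l(W(-.012,0,.20),.15)
f=grab_frame("side"); cv2.imwrite("pics/s5.png",cv2.resize(f["img"][220:340,200:360,::-1],None,fx=4,fy=4,interpolation=cv2.INTER_CUBIC))
print(get_state()['clock'])
```

```text
True [2.20e-03 1.00e-04 1.42e-01] [-1.  -0.3  6.7] 16.94
[2.20e-03 1.00e-04 1.42e-01] [-0.4  0.   5.2]
True [-0.0122 -0.      0.142 ] [-1.5 -0.8  7.6] 18.77
[-0.0122 -0.      0.142 ] [-1.6  0.5  6.9]
19.5667
```

View pics/s5.png

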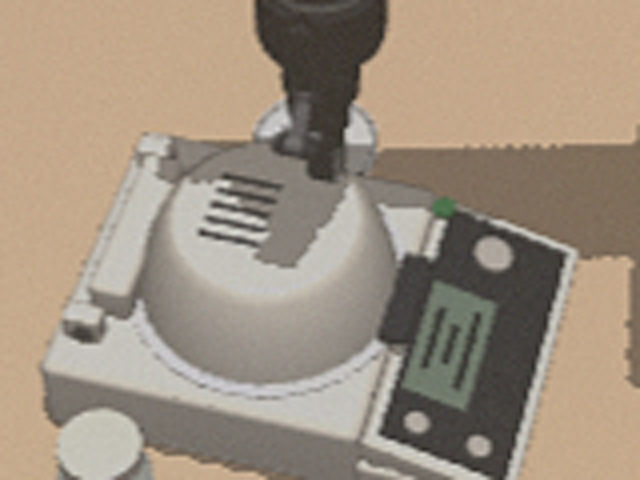

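The stop was reached at z = 0.142 at two points with firm contact, and the stated shut height is 142 mm, so the hood is shut. Next is the start key, pressed along its own axis.

Run:
```python
from cell import *
from h import *
K=loc([.4565,.0682,.0635]); print('key local',K)
ax=np.array([-np.sin(.27),0,np.cos(.27)]); rv=rotv(YAW,.27)
A=K+.06*ax
move_l(W(-.02,0,.22),.2)
move_l(W(A[0],A[1],.22),.2,rot=rv)
move_l(W(*A),.2); sleep(.2)
s=get_state(); f0=s['contact_force']; print(loc(s['position']).round(4),f0.round(2))
B=K-.012*ax
h=move_l(W(*(K+.02*ax)),.1); sleep(.15)
h1=move_l(W(*B),.015,until_force=1.2)
s=get_state(); d=(loc(s['position'])-K)@ax; print('touch',h1,round(d*1000,2),(s['contact_force']).round(2))
h2=move_l(W(*B),.015,until_force=9)
s=get_state(); d2=(loc(s['position'])-K)@ax; print('deep',h2,round(d2*1000,2),(s['contact_force']).round(2),s['clock'])
sleep(.3); s=get_state(); print(((loc(s['position'])-K)@ax*1000).round(2),s['contact_force'].round(2))
f=grab_frame("side"); cv2.imwrite("pics/s6.png",cv2.resize(f["img"][220:340,200:360,::-1],None,fx=4,fy=4,interpolation=cv2.INTER_CUBIC))
```

```text
key local [-0.10416534 -0.06867221  0.0635    ]
[-0.1188 -0.0685  0.1226] [-0.01  0.53  0.9 ]
touch True -0.81 [-0.66  0.65  2.15]
deep True -3.57 [-3.03  0.32 10.35] 23.8417
-3.56 [-3.11  0.26 10.03]
```

View pics/s6.png

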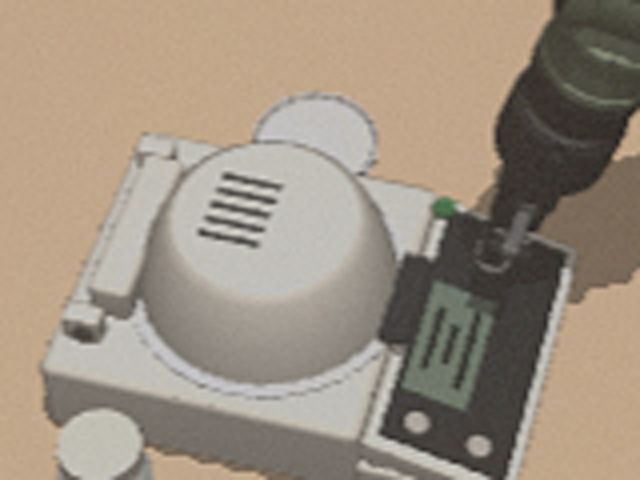

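Run:
```python
from cell import *
from h import *
K=loc([.4565,.0682,.0635]); ax=np.array([-np.sin(.27),0,np.cos(.27)])
D=lambda:((loc(get_state()['position'])-K)@ax*1000).round(2)
h=move_l(W(*(K-.012*ax)),.01,until_force=7)
s=get_state(); print(h,D(),s['contact_force'].round(2))
# release slowly, logging force vs depth
for d in (-3.2,-2.4,-1.6,-.8,0,.8,1.6,3):
    move_l(W(*(K+d*1e-3*ax)),.02); s=get_state(); print(D(),(s['contact_force']@np.array([-.267,.022,.964])).round(2))
move_l(W(*(K+.08*ax)),.12)
move_l(W(K[0]-.06,K[1],.25),.2); sleep(.2)
f=grab_frame("side"); cv2.imwrite("pics/s7.png",cv2.resize(f["img"][220:360,200:360,::-1],None,fx=4,fy=4,interpolation=cv2.INTER_CUBIC))
f=grab_frame("top"); cv2.imwrite("pics/t7.png",f["img"][:,:,::-1])
print(get_state()['clock'])
```

```text
True -3.54 [-3.26  0.55  8.83]
-3.2 3.75
-2.42 3.43
-1.59 2.35
-0.8 1.95
-0.02 2.09
0.68 0.49
1.56 0.06
3.07 -0.1
28.275
```

View pics/s7.png

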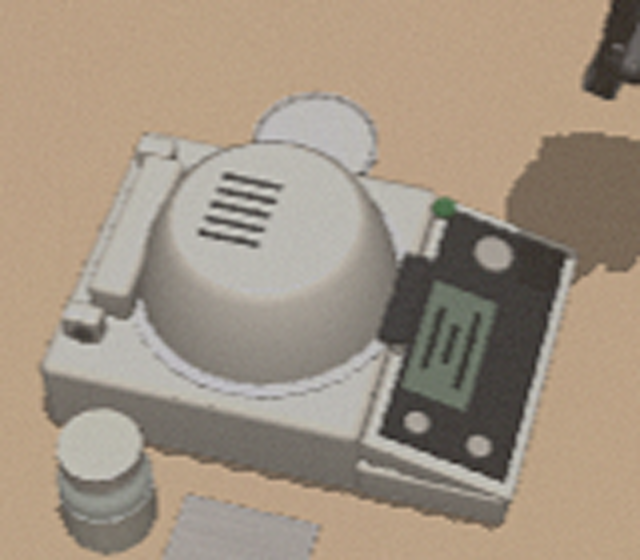

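View pics/t7.png

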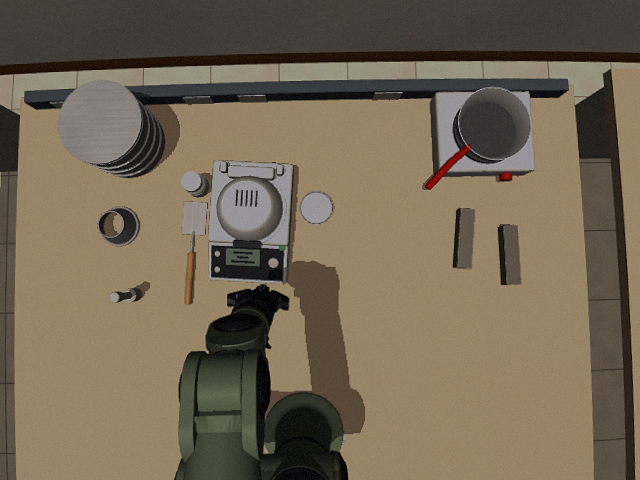

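The release curve shows spring force from about 4 N at -3.2 mm to zero near +0.6 mm, so roughly 4 mm of travel against a hard stop at -3.55 mm. The key was fully down and came back up. The hood looks shut and nothing else on the bench has moved, so I'm handing in.

Run:
```python
from cell import *
s=get_state(); print(s['contact_force'].round(2)); sign_off(); print(get_state()['clock'])
```

```text
[-0.44  0.47  1.05]
the job is handed in; nothing more can be done
the job is handed in; nothing more can be done
```

The hood is shut and the start key was pressed fully down and let go. I handed the job in at about 28.3 s of the 43 s allowed, with the arm clear of everything.

- **Hood:** I pushed it shut with closed fingertips on its flat top, following its arc from about 0.92 rad. It came to a firm stop at a height of 142 mm at two points, which matches the stated shut height.
- **Start key:** I pressed it along its own axis to a hard stop, with about 10 N on it. As I let go, the spring force fell from about 4 N to zero over roughly 4 mm, so it went right down and came back up.
- **Other things on the bench:** The last side and top pictures show the hood shut, and the jar, spare dishes, spatula and other bystanders where they were. The dish is hidden under the hood, so I could not check it, but nothing went near it.

**What went wrong or disagreed:**
- **First push not gentle:** I pressed straight down behind the lip, which wedged the fingertips. The force rose to about 56 N, below the 120 N wrist limit. I lifted off and pushed from behind instead, with readings of only a few newtons until the closing push.
- **Key height:** My camera estimate of 63 mm was about 5 mm below what the stated sizes imply. The contact force agreed with the camera.

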